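# Weight down a bonded lamination pile in the swing-arm press

### The job

Set up the bonded pile in the swing-arm press for curing: lower the pressure plate, boss up, between the four corner guides until it lies flat on the pile and let go of it; then swing the press arm over it as far as its stop, run the spindle down until its foot rests on the plate's boss, and last stand the larger of the two weights upright on the middle of the pan at the top of the spindle. Nobody has measured how high the pile stands, so feel for the contact: neither drop the plate or the weight nor ram them down. Leave the small weight, the white jar and the adhesive bottle alone.

Things in the scene. Friction and masses are not known exactly. Their poses are not given: they have to be found in the camera images.
- press: swing-arm bonding press, fixed on the bench. Origin on the bench under the middle of its nest; x across, y along the nest, +y towards the upright post at y = +150 mm. Grey bed 150 (x) x 275 (y) mm, top 20 mm high. Nest: four steel corner angles, 76 (x) x 126 (y) mm clear inside, legs about 20 mm, straight up to 75 mm, flared outward to 85 mm above the bench; the sides are open between them
- nest (a point): middle of the nest on the bed's top face (20 mm above the bench); axes as the press. Here stands the fixed pile of bonded metal sheets, 66 (x) x 116 (y) mm, centred in the nest; its top lies anywhere from 40 to 65 mm above the bench and is not reported
- swing_arm (a joint): angle of the press arm about the post, rad: 0 = at its stop, spindle over the nest's middle; grows to 1.7 as it swings away anticlockwise seen from above (from the nest towards the press's +x). Stays where left; 1 to 2 N at the spindle moves it. Beam 24 mm wide, 150 mm from post axis to spindle axis, 128 to 150 mm above the bench (38 mm hubs, up to 162 mm)
- spindle (a joint): travel of the upright spindle downward in the arm's end, m: 0 = fully up, 0.045 = lowest. Stays where left; about 2 N of push on the pan moves it down, while on the boss it stops dead; the large weight is enough to hold it down. It does not turn in the arm
- foot (a point): middle of the underside of the spindle's foot, a disc of 26 mm diameter; 114 mm above the bench when the spindle is fully up
- pan (a point): middle of the top face of the pan, a flat steel disc of 52 mm diameter and 14 mm thick on top of the spindle, 117 mm above the foot; free all round, it can be pinched by its rim from above (at least 15 mm free below it)
- plate_mid (a point): pressure plate: aluminium plate 70 (x) x 120 (y) x 8 mm with a block-shaped boss 34 (x) x 44 (y) x 28 mm on its middle, 36 mm high in all, about 0.3 kg. This point is its centre, half-way up, 18 mm above its underside; z points up out of the boss. Lies on the bench to the right of the press; either way round fits the nest, long side along the nest's y
- plate: the same pressure plate, origin at the middle of its underside
- weight_big_mid (a point): the larger steel weight: a cylinder 52 mm in diameter and 40 mm high with a grip knob on top (26 mm in diameter, 48 to 68 mm above its underside, on a 16 mm neck), about 0.65 kg. This point is on its axis half-way up, 34 mm above its underside
- weight_big: the same larger weight, origin at the middle of its underside
- weight_small_mid (a point): the smaller steel weight: a cylinder 36 mm in diameter and 30 mm high with a like knob, 58 mm high in all; not to be used. This point is on its axis half-way up, 29 mm above its underside. The two weights stand to the left of the press, in either order
- nut_jar: white screw-lid jar, 44 mm in diameter, 61 mm high, beyond the press on the left; origin at the middle of its underside
- adhesive: slim red adhesive bottle with a blue cap, 29 mm in diameter, 96 mm high, standing near the robot to the right of the press; origin at the middle of its underside
There are look-alikes about, which are no part of the job. Leave any purple look-alike of the weight_big alone.

How it is judged (in metres and radians):
On the way, in this order (a step that is already met when the one before it is completed fails the run):
1. the pressure plate lies flat on the pile between the corner guides, boss up, and has been let go (horizontal distance between plate_mid and nest below 0.008 m and z of plate_mid in the frame of nest below 0.068 m and angle between plate_mid's own z axis and vertical below 0.05 rad and contact force between the fingers and plate below 0.1 N and linear speed of plate below 0.02 m/s), for 0.2 s.
2. the arm is swung over the plate, at its stop (value of joint swing_arm below 0.06 rad), for 0.1 s.
3. the spindle's foot rests on the plate's boss, before the weight is on (value of joint swing_arm below 0.06 rad and horizontal distance between foot and plate_mid below 0.015 m and z of foot in the frame of plate_mid below 0.0205 m and horizontal distance between weight_big_mid and pan above 0.06 m), for 0.1 s.
At the end, for the whole second after the job is handed in: Plate flat on the pile (0.05 rad), boss up, within 8 mm of the nest's middle; arm within 0.06 rad of its stop; spindle foot on the boss (gap under 2.5 mm, within 15 mm of its middle); larger weight upright (0.06 rad) on the pan within 12 mm of its middle; all released and at rest (horizontal distance between plate_mid and nest below 0.008 m and z of plate_mid in the frame of nest below 0.068 m and angle between plate_mid's own z axis and vertical below 0.05 rad and value of joint swing_arm below 0.06 rad and horizontal distance between foot and plate_mid below 0.015 m and z of foot in the frame of plate_mid below 0.0205 m and horizontal distance between weight_big_mid and pan below 0.012 m and z of weight_big_mid in the frame of pan below 0.038 m and angle between weight_big_mid's own z axis and vertical below 0.06 rad and linear speed of each of weight_big, plate below 0.01 m/s); the robot touches nothing.
It fails at once if the plate or the large weight is dropped (falls freely by more than about 1 cm) ((contact force between the fingers and plate below 0.05 N and linear speed of plate above 0.45 m/s) or (contact force between the fingers and weight_big below 0.05 N and linear speed of weight_big above 0.45 m/s)).
It fails at once if the plate is rammed or pressed on the pile with more than 150 N (contact force between plate and pile above 150 N).
It fails at once if the large weight is tipped over (angle between weight_big_mid's own z axis and vertical above 0.7 rad).
It fails at once if the small weight, the jar or the adhesive bottle is moved (over 3 cm) (distance of any of weight_small_mid, nut_jar, adhesive from where it was at the start of the episode above 0.03 m).
It also fails if it takes over 61 s, if anything falls off the work surface, if the arm or the gripper's body presses on something with over 40 N, if the wrist force passes 120 N, or if a joint passes its speed limit or range.

### The arm

A 6-joint arm with a two-finger parallel gripper is mounted at the origin on a cart in front of the work surface, level with it; the furniture and walls round the work are solid. World frame = base frame: x ahead of the robot, y to its left, z up, the work surface at z = 0. Lengths are in m, angles in degrees, forces in N, time in s.
With the tool pointing down it reaches from about 0.325 to 0.75 m from the base axis. Payload 7.6 kg.
Tool frame: the origin (TCP) lies at the very end of the fingers, on their centre line; the grasp point (between the pads) lies 19 mm behind it (hold_point_z is the distance from the TCP to the grasp point, in m); z points along the fingers, y is the direction in which the jaws open and shut (so a half turn about z gives the same grasp; the last joint's range is limited). The gripper opens to 85 mm and grips with 20 to 120 N. Pads are 22 mm wide; open, the fingers measure 114 mm over their backs; the gripper's body (76 mm by 85 mm) begins 54 mm behind the grasp point. The pads swing forward as they close: fully open they stand 13 mm farther back than shut.
Start: joints at [-73.757, 2.991, 80.254, -0, 96.75, -4.028], TCP at [0.182, -0.492, 0.198] pointing down, gripper open.
Joint ranges: [-166.34, 166.34], [-52.06, 124.39], [6.96, 135.62], [-60.46, 240.46], [14.63, 156.25], [-167.68, 167.68]. Speed limits (degrees/s): [147.25, 147.25, 172.46, 180, 180, 180].

### API

Orientations are given as [roll, pitch, yaw] about the fixed x, y, z axes, in that order (R = Rz(yaw) Ry(pitch) Rx(roll)).
In Python, from bench import get_obs, read_camera, close_job, boxes_of, hold_point_z gives the robot as it stands.
- The arm moves only by the tool play_rows, never from a script. Its argument "steps" is a list that holds one entry, the list of rows, each a list of 5 numbers: the shift along the tool's x, y, z each as a share of 0.15 m, from -1 to 1, then the turn about the tool's z as a share of pi rad, from -1 to 1, then the finger opening in mm, from 0 to 85.4. In form: [[[dx, dy, dz, turn, fingers], ...]]. A call has 1 to 10 rows; each row is the pose to reach, as a shift and turn from the pose commanded when the call began, along the tool's axes at that moment, turning the shorter way round; what a row does not reach only later rows make up. A row lasts 1/8 s, in which the tool goes at most 62.5 mm and 10.7 degrees, less where a joint would pass 70% of its speed; a pose out of reach is approached as far as the arm can. A call with a number of a shift or a turn outside -1 to 1 is refused whole. A call with a gripper value outside its range is refused whole. The fingers move at their own pace and stop on an object; "squeeze" is the grip in N (left out, the last holds). Time passes only in rows, so rows that repeat a pose let the fingers close. It gives the time, the measured TCP pose, the force and the opening at its end, in the units of the state.
- get_obs(): the state, without advancing time (a new reading comes with each control period).
- read_camera(name): name is "side" or "top"; returns a dict with "image" (420x560x3 uint8, red, green, blue), "fx", "fy", "cx", "cy" (pixels), "view" (4x4, takes a point from world to camera coordinates). Camera axes: x right, y down, z forward; pixel columns grow to the right and rows downward; lengths in m; the calibration is good to about 2 mm. A picture is of the moment at which its call begins. There is no depth.
- close_job(): hands the job in, once; it reports no verdict.
Trained networks look in the newest picture that a camera, given by its name, has taken for a name from the list of things; names that differ only in an ending like _2 or _b are one class to them, and where a whole thing is asked for, a point or a joint stands for the part that bears it (a point fixed in the world has none). Each returns a list of dicts, best first, with "conf" (0 to 1); they miss things now and then, are a little off and sometimes report something else, mostly with a low value. They report only what shows in the picture. A call takes as long as a camera call. They do not tell look-alikes from the thing itself.
- boxes_of(thing, camera): "point" ([column, row] in pixels, amid what is visible of it).
The state is a dict: "t": time; "joint_positions": joint angles; "joint_velocities": joint speeds; "effort": joint torques, N m; "tool_pos": TCP position; "tcp_rot": TCP orientation; "force": force on the tool from outside, world axes, zero at the start; "torque": the same for the moment, N m; "width": opening from 0.0 (shut) to 1.0 (fully open).
Only numpy, scipy, OpenCV 4.12 (cv2) and the standard library are available. Lean on these libraries where they do the work, as an engineer would, in place of code of your own. Each camera call takes 0.05 s, during which the arm holds its last target. There are 200 camera calls.

## Working session

There is one attempt and no reset: what is moved stays moved. The work goes in short steps, Python scripts to look and compute and a tool call to move; the robot and the scene stay as the last step left them, time stands still between calls to the robot, and variables do not carry over. Pictures are saved under pics/ and viewed, on a budget of 10 in all, crops included, one or two more only if the job needs it, and the job is handed in when it is done.

Besides the shell and the picture viewer there is one more tool, called after "Call:" by a JSON object that holds its "api" and its "payload", one argument or row to a line. play_rows: Moves the arm, as the interface text tells. Its arguments: {"type":"object","properties":{"steps":{"type":"array"},"squeeze":{"type":"number"}},"required":["steps"]}

```bash
mkdir -p pics
cat > h.py <<'E'
import numpy as np,cv2
from bench import *
def cam(n,save=None):
    c=read_camera(n)
    if save: cv2.imwrite('pics/'+save,c['image'][:,:,::-1])
    return c
def ray(c,p):
    V=np.array(c['view']);R=V[:3,:3];t=V[:3,3]
    d=R.T@np.array([(p[0]-c['cx'])/c['fx'],(p[1]-c['cy'])/c['fy'],1]);return -R.T@t,d/np.linalg.norm(d)
def atz(c,p,z):
    o,d=ray(c,p);return o+d*(z-o[2])/d[2]
def tri(c1,p1,c2,p2):
    o1,d1=ray(c1,p1);o2,d2=ray(c2,p2)
    s=np.linalg.lstsq(np.c_[d1,-d2],o2-o1,rcond=None)[0]
    a=o1+s[0]*d1;b=o2+s[1]*d2;return (a+b)/2,np.linalg.norm(a-b)
def proj(c,P):
    V=np.array(c['view']);q=V[:3,:3]@np.array(P)+V[:3,3];return np.array([c['cx']+c['fx']*q[0]/q[2],c['cy']+c['fy']*q[1]/q[2]])
E
python3 - <<'E'
from h import *
s=get_obs();print(s['t'],s['tool_pos'],s['tcp_rot'],hold_point_z if not callable(hold_point_z) else hold_point_z())
C={n:cam(n,n+'0.png') for n in('side','top')}
for n in C: print(n,C[n]['fx'],ray(C[n],(280,210)))
for th in ['press','nest','swing_arm','pan','foot','plate_mid','plate','weight_big_mid','weight_big','weight_small_mid','nut_jar','adhesive']:
    for n in C:
        try: print(th,n,[(np.round(b['point']).tolist(),round(b['conf'],2)) for b in boxes_of(th,n)][:4])
        except Exception as e: print(th,n,e)
E
```

```text
0.0 [ 0.18181863 -0.49213411  0.19717577] [-1.79910477e+02 -6.57096595e-03  2.02700450e+01] 0.0187
side 493.4716703833617 (array([-5.95650219e-04,  1.01445912e+00,  6.37538149e-01]), array([ 0.44697186, -0.79934205, -0.40158243]))
top 541.6957095539174 (array([0.24641815, 0.06067339, 1.60646413]), array([ 0.17551487, -0.0020262 , -0.9844747 ]))
press side [([283.0, 256.0], 0.76)]
press top [([282.0, 212.0], 0.69)]
nest side [([281.0, 258.0], 0.94), ([182.0, 272.0], 0.33)]
nest top [([281.0, 214.0], 0.82)]
swing_arm side [([250.0, 214.0], 0.71)]
swing_arm top [([271.0, 176.0], 0.93)]
pan side [([238.0, 181.0], 0.73)]
pan top [([279.0, 151.0], 0.54)]
foot side [([235.0, 181.0], 0.61)]
foot top [([279.0, 151.0], 0.78)]
plate_mid side [([346.0, 217.0], 0.93), ([235.0, 182.0], 0.28)]
plate_mid top [([394.0, 226.0], 0.98)]
plate side [([346.0, 218.0], 0.9)]
plate top [([392.0, 226.0], 0.61)]
weight_big_mid side [([198.0, 299.0], 0.69), ([202.0, 340.0], 0.58)]
weight_big_mid top [([164.0, 218.0], 0.85), ([196.0, 190.0], 0.77), ([278.0, 149.0], 0.31)]
weight_big side [([200.0, 337.0], 0.93), ([200.0, 305.0], 0.76)]
weight_big top [([200.0, 191.0], 0.72), ([283.0, 212.0], 0.69), ([160.0, 216.0], 0.55)]
weight_small_mid side [([259.0, 318.0], 0.6)]
weight_small_mid top [([200.0, 240.0], 0.52)]
nut_jar side [([235.0, 179.0], 0.75), ([182.0, 274.0], 0.56), ([358.0, 236.0], 0.25)]
nut_jar top [([220.0, 161.0], 0.69), ([394.0, 227.0], 0.44)]
adhesive side [([358.0, 239.0], 0.53)]
adhesive top [([346.0, 257.0], 0.65)]
```

View pics/top0.png

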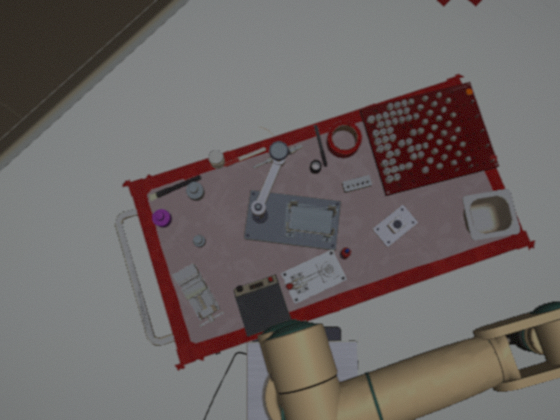

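View pics/side0.png

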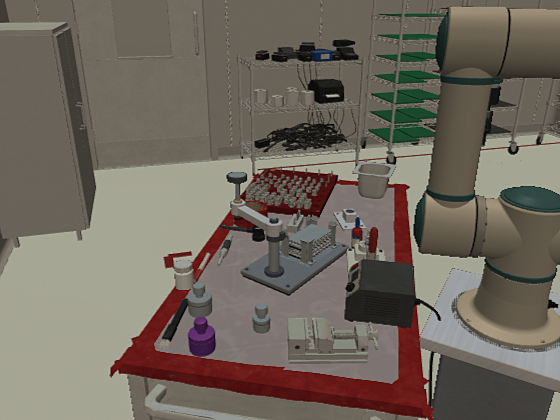

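The top picture shows the post at (258,210), the nest around (312,219), the pan at (279,151), the plate at (396,225), the big weight at (195,190), its purple twin at (162,218) and the small weight at (199,240). The jar is at (217,158) and the bottle at (346,253). The side view agrees with this. I'll enlarge it for a closer look.

Run:
```python
from h import *
t=cv2.imread('pics/top0.png');s=cv2.imread('pics/side0.png')
a=cv2.resize(t[130:290,150:430],None,fx=2.85,fy=2.85,interpolation=cv2.INTER_CUBIC)
cv2.imwrite('pics/topc.png',cv2.convertScaleAbs(a,alpha=1.5))
a=cv2.resize(s[160:360,160:400],None,fx=3,fy=3,interpolation=cv2.INTER_CUBIC)
cv2.imwrite('pics/sidec.png',a)
C={n:cam(n) for n in('side','top')}
for n,ps,pt in [('plate',(347,216),(396,225)),('pan',(237,178),(279,150)),('big',(200,300),(196,190)),('small',(261,318),(199,240)),('jar',(183,273),(217,159)),('adh',(358,238),(346,255))]:
    print(n,tri(C['side'],ps,C['top'],pt))
```

```text
plate (array([ 0.48589922, -0.28502363,  0.01601054]), np.float64(0.009979959350026093))
pan (array([0.65620575, 0.05883569, 0.21759225]), np.float64(0.00021247714928126934))
big (array([0.59256957, 0.30800355, 0.02495415]), np.float64(0.0021615608005624335))
small (array([0.44310862, 0.29683877, 0.02366477]), np.float64(0.003236469249876989))
jar (array([0.68716369, 0.24656712, 0.03265126]), np.float64(0.005987979251587132))
adh (array([ 0.39488777, -0.13239855,  0.03133929]), np.float64(0.005542898420952412))
```

View pics/topc.png

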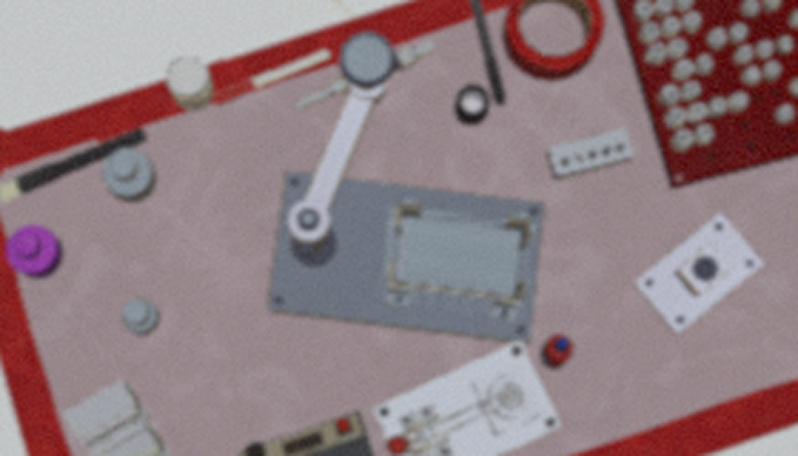

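View pics/sidec.png

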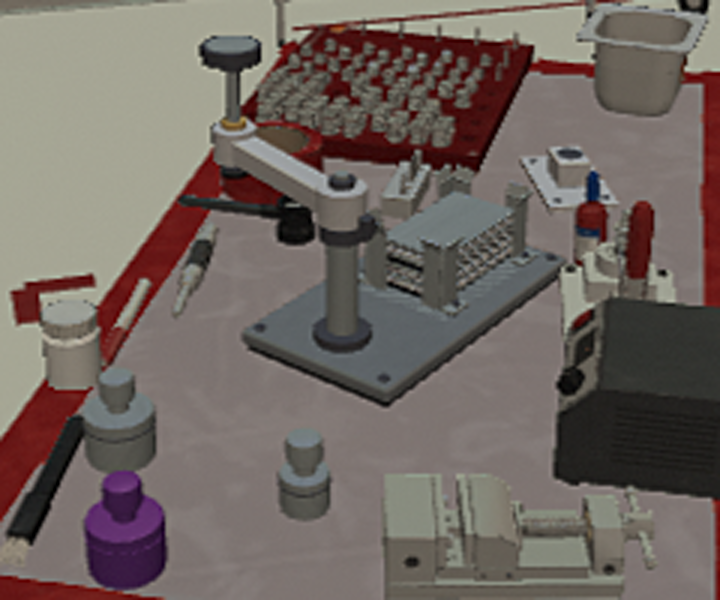

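```bash
cat > fit.py <<'E'
from h import *
from scipy.optimize import least_squares
C={n:cam(n) for n in('side','top')}
T=lambda u,v:np.array([(u+.5)/2.85-.5+150,(v+.5)/2.85-.5+130])
S=lambda u,v:np.array([(u+.5)/3-.5+160,(v+.5)/3-.5+160])
def W(p,l): c,s=np.cos(p[2]),np.sin(p[2]);return np.array([p[0]+c*l[0]-s*l[1],p[1]+s*l[0]+c*l[1],l[2]])
# press: local +y ~ world +y
top=[((.075,.5,.02),T(287,173)),((.075,-.5,.02),T(544,203)),((-.075,-.5,.02),T(527,341)),((-.075,.5,.02),T(270,310))]
side=[((.075,.5,.02),S(243,335)),((-.075,.5,.02),S(386,400)),((-.075,-.5,.02),S(567,260))]
hub=[('top',(0,.15,.162),T(309,217)),('side',(0,.15,.162),S(342,180)),('side',(0,.15,.02),S(342,333))]
def res(p):
    f=lambda l:W(p,(l[0],p[3]+np.sign(l[1])*.1375,l[2]))
    r=[proj(C['top'],f(l))-q for l,q in top]+[(proj(C['side'],f(l))-q)*.7 for l,q in side]
    r+=[(proj(C[n],W(p,l))-q)*.7 for n,l,q in hub]
    return np.concatenate(r)
s=least_squares(res,[.5,-.05,0,.02]);P=s.x
print('press',P,'yawdeg',np.degrees(P[2]));print(np.round(s.fun.reshape(-1,2),1).tolist())
# plate
img=C['top']['image'][195:255,365:425].astype(int)
m=((img.min(2)>np.percentile(img.min(2),50)+25)).astype(np.uint8)
m=cv2.morphologyEx(m,cv2.MORPH_CLOSE,np.ones((5,5),np.uint8))
ct=max(cv2.findContours(m,0,1)[0],key=cv2.contourArea)
bx=cv2.boxPoints(cv2.minAreaRect(ct))+[365,195];print(bx.round(1).tolist())
hand=np.array([T(720,213),T(763,262),T(679,332),T(637,283)]);print(hand.round(1).tolist())
w=np.array([atz(C['top'],q,.008) for q in hand]);print('plate c',w.mean(0),[np.linalg.norm(w[i]-w[i-1]).round(4) for i in range(4)])
d=(w[1]+w[0]-w[2]-w[3]);print('long dir deg',np.degrees(np.arctan2(d[1],d[0])))
w=np.array([atz(C['top'],q,.008) for q in bx]);print('plate box c',w.mean(0),[np.linalg.norm(w[i]-w[i-1]).round(4) for i in range(4)])
# pan/weights
print('pan top',atz(C['top'],T(367,58),.231),'side',tri(C['top'],T(367,58),C['side'],S(230,50)))
for n,t_,s_ in [('big knob',T(125,167),S(117,380)),('small knob',T(140,312),S(304,440))]: print(n,tri(C['top'],t_,C['side'],s_), atz(C['top'],t_,.068))
pt=W(P,(0,.15,0));pn=atz(C['top'],T(367,58),.231);v=pn-pt;print('arm len',np.hypot(*v[:2]),'ang',np.degrees(np.arctan2(v[1],v[0])-(P[2]-np.pi/2)),'post',pt)
# overlay
o=C['top']['image'][:,:,::-1][130:290,150:430];o=cv2.convertScaleAbs(cv2.resize(o,None,fx=2.85,fy=2.85,interpolation=2),alpha=1.5)
o2=cv2.resize(C['side']['image'][:,:,::-1][160:360,160:400],None,fx=3,fy=3,interpolation=2)
def dr(im,c,off,k,pts,col):
    q=np.array([((proj(c,W(P,l))+.5-off)*k-.5) for l in pts]);cv2.polylines(im,[np.int32(q*8)],True,col,1,16,3)
for im,c,off,k in((o,C['top'],np.array([150,130]),2.85),(o2,C['side'],np.array([160,160]),3)):
    for z,col in((.085,(0,0,255)),(.02,(0,255,0))): dr(im,c,off,k,[(a*.038,b*.063,z) for a,b in((1,1),(1,-1),(-1,-1),(-1,1))],col)
    dr(im,c,off,k,[(a*.075,P[3]+b*.1375,.02) for a,b in((1,1),(1,-1),(-1,-1),(-1,1))],(255,0,0))
    for h in(.04,.065): dr(im,c,off,k,[(a*.033,b*.058,h) for a,b in((1,1),(1,-1),(-1,-1),(-1,1))],(0,255,255))
o=cv2.resize(o[150:370,240:560],(800,550)); o2=cv2.resize(o2[130:420,220:600],(800,600))
cv2.imwrite('pics/ov.png',cv2.resize(np.vstack([o,o2]),(522,750))[:,:]) ; cv2.imwrite('pics/ovh.png',np.hstack([cv2.resize(o,(400,275)),cv2.resize(o2,(400,300))[:275]]))
E
python3 fit.py
```

```text
press [ 0.49434754 -0.02950647 -0.13599072  0.05250046] yawdeg -7.791694397781151
[[-1.0, -1.5], [0.1, -0.7], [0.7, 0.6], [-2.0, -0.2], [-0.3, -1.4], [1.1, -2.3], [1.0, -0.9], [-0.5, 0.4], [0.5, -0.5], [0.6, 1.1]]
[[372.9, 228.4], [402.4, 204.3], [416.7, 221.9], [387.3, 246.0]]
[[402.3, 204.4], [417.4, 221.6], [387.9, 246.2], [373.2, 229.0]]
plate c [ 0.48170903 -0.28602504  0.008     ] [np.float64(0.1168), np.float64(0.0677), np.float64(0.1169), np.float64(0.0664)]
long dir deg -51.272925576477405
plate box c [ 0.48212116 -0.2848718   0.008     ] [np.float64(0.0665), np.float64(0.1167), np.float64(0.0671), np.float64(0.116)]
pan top [0.65209569 0.06025975 0.231     ] side (array([0.65558927, 0.06075821, 0.2224464 ]), np.float64(0.002114824709926182))
big knob (array([0.59059687, 0.31004926, 0.06146713]), np.float64(0.0038879876385705357)) [0.58741629 0.30797054 0.068     ]
small knob (array([0.44324356, 0.29394372, 0.05048701]), np.float64(0.005353055747446995)) [0.43860507 0.29015627 0.068     ]
arm len 0.14948361595783638 ang 74.60793887585406 post [0.51468333 0.11910866 0.        ]
```

View pics/ov.png

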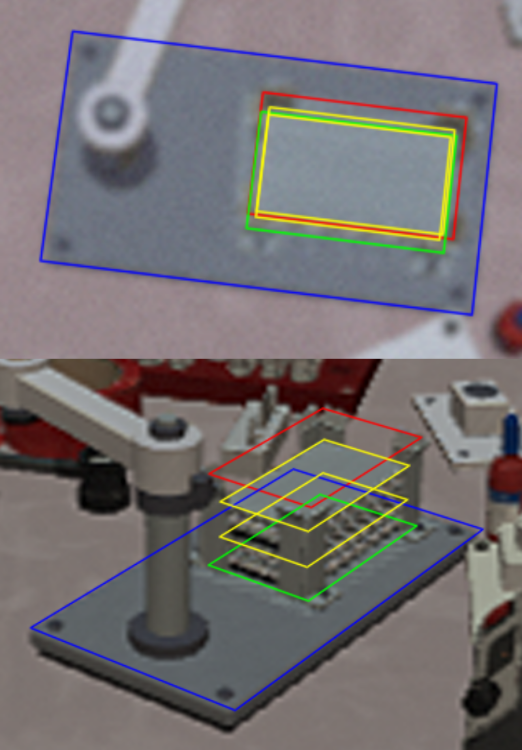

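The press model overlays the images well, with the pile top near 60–65 mm. I'll grip the boss along its 44 mm side and start the approach.

```bash
cat > go.py <<'E'
import sys,numpy as np
from bench import get_obs
s=get_obs();p=np.array(s['tool_pos']);y=np.radians(s['tcp_rot'][2])
x,yy,z,yaw=map(float,sys.argv[1:5]);d=np.array([x,yy,z])-p
c,q=np.cos(y),np.sin(y)
t=(-(yaw-np.degrees(y))/180+1)%2-1
print('shares',np.round([(c*d[0]+q*d[1])/.15,(q*d[0]-c*d[1])/.15,-d[2]/.15,t],3),'pos',p.round(4),'rot',np.round(s['tcp_rot'],2),'F',np.round(s['force'],1),'w',round(s['width'],3),'t',s['t'])
E
python3 go.py .482 -.2855 .12 38.7
```

```text
shares [ 2.355 -0.602  0.52  -0.102] pos [ 0.1819 -0.4925  0.198 ] rot [179.99  -0.    20.27] F [-1.  -0.1  0.3] w 1.003 t 1.5
```

Call:
{"api": "play_rows", "payload": {
  "steps": [
    [[0.4,-0.1,0,-0.05,85],[0.8,-0.2,0,-0.1,85],[1,-0.25,0,-0.102,85],[1,-0.25,0,-0.102,85]]
  ],
  "squeeze": 50
}}

```text
t: 2.0
tool_pos: [0.3111, -0.4042, 0.1981]
tcp_rot: [180.0, -0.0, 38.8]
force: [-0.5, -0.1, -0.4]
width: 0.993
```

```bash
python3 go.py .482 -.2855 .12 38.7
```

```text
shares [1.384e+00 9.800e-02 5.210e-01 1.000e-03] pos [ 0.3111 -0.4042  0.1981] rot [ 1.7999e+02 -1.0000e-02  3.8820e+01] F [-0.5 -0.1 -0.4] w 0.993 t 2.0
```

Call:
{"api": "play_rows", "payload": {
  "steps": [
    [[0.4,0.03,0.1,0,85],[0.8,0.06,0.3,0,85],[1,0.07,0.4,0,85],[1,0.07,0.4,0,85]]
  ]
}}

```text
t: 2.5
tool_pos: [0.4334, -0.3188, 0.1361]
tcp_rot: [-179.8, 0.0, 38.7]
force: [-0.5, 0.2, 0.6]
width: 0.997
```

```bash
python3 go.py .482 -.2855 .06 38.7
```

```text
shares [0.392 0.03  0.507 0.   ] pos [ 0.4334 -0.3188  0.1361] rot [-1.7981e+02  4.0000e-02  3.8750e+01] F [-0.5  0.2  0.6] w 0.997 t 2.5
```

Call:
{"api": "play_rows", "payload": {
  "steps": [
    [[0.2,0.02,0.2,0,85],[0.39,0.03,0.4,0,85],[0.39,0.03,0.6,0,85],[0.39,0.03,0.75,0,85],[0.39,0.03,0.82,0,85],[0.39,0.03,0.82,0,85]]
  ]
}}

```text
t: 3.25
tool_pos: [0.4813, -0.2878, 0.0152]
tcp_rot: [-180.0, 0.0, 38.6]
force: [0.1, -0.1, -0.2]
width: 0.997
```

```bash
python3 go.py .482 -.2855 .012 38.7
python3 - <<'E'
from h import *
a=cam('top');b=cam('side')
a=a['image'][180:270,340:440,::-1];b=b['image'][180:270,300:400,::-1]
cv2.imwrite('pics/g.png',np.hstack([cv2.resize(i,(400,360),interpolation=2) for i in(a,b)]))
E
```

```text
shares [ 0.014 -0.009  0.021 -0.001] pos [ 0.4813 -0.2878  0.0152] rot [-1.7999e+02  2.0000e-02  3.8550e+01] F [ 0.1 -0.1 -0.2] w 0.997 t 3.25
```

View pics/g.png

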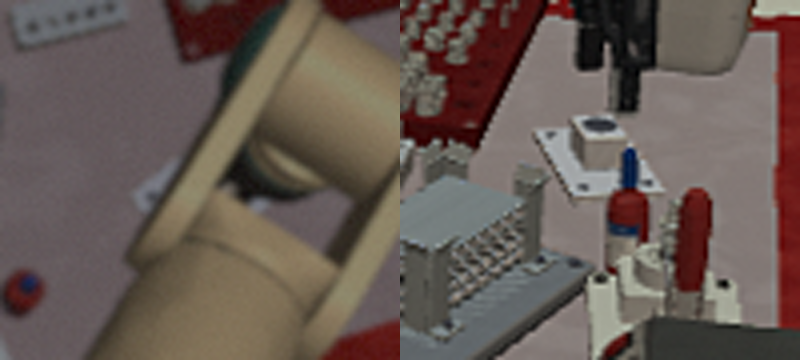

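```bash
python3 go.py .482 -.2855 .012 38.7
python3 - <<'E'
from h import *
b=cam('side')
for p in [(.481,-.288,.015),(.482,-.2855,.036),(.482,-.2855,.0),(.481,-.288,.07)]: print(p,proj(b,p))
b=b['image'][150:270,280:440,::-1]
cv2.imwrite('pics/g2.png',cv2.resize(b,(800,600),interpolation=2))
E
```

```text
shares [ 0.009 -0.014  0.029 -0.001] pos [ 0.4822 -0.2879  0.0164] rot [ 1.7988e+02 -3.0000e-02  3.8580e+01] F [-0.1  0.4 -0.1] w 0.998 t 3.35
(0.481, -0.288, 0.015) [350.47914949 216.50510872]
(0.482, -0.2855, 0.036) [350.28547319 210.43191715]
(0.482, -0.2855, 0.0) [349.56802333 221.18939475]
(0.481, -0.288, 0.07) [351.59821601 199.86200203]
```

View pics/g2.png

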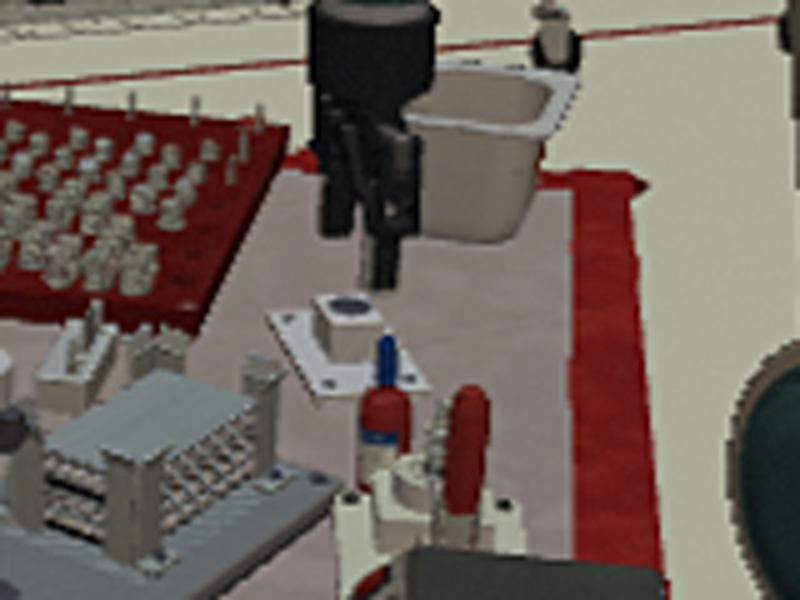

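Run:
```python
from h import *
a=cam('top');b=cam('side')
s=get_obs();p=np.array(s['tool_pos']);y=np.radians(s['tcp_rot'][2]);v=np.array([np.sin(y),-np.cos(y),0])
print(p,s['joint_positions'])
for sg in(1,-1):
  for z in(0,.015,.03,.06): print(sg,z,proj(b,p+v*.048*sg+[0,0,z]).round(1))
print('tri tips at image: near', atz(b,(356,207),.03),atz(b,(347,197),.03))
cv2.imwrite('pics/g3.png',np.hstack([i['image'][:,:,::-1] for i in (a,)]))
```

```text
[ 0.4823789  -0.28743857  0.01620458] [-3.45538325e+01  1.64730993e+01  8.65043896e+01 -6.89852461e-03
  7.69067081e+01  1.68216627e+01]
1 0 [345.6 209.9]
1 0.015 [345.9 205.5]
1 0.03 [346.1 201.1]
1 0.06 [346.7 192.1]
-1 0 [354.7 222.7]
-1 0.015 [355.  218.1]
-1 0.03 [355.4 213.5]
-1 0.06 [356.  204.1]
tri tips at image: near [ 0.48130979 -0.33214968  0.03      ] [ 0.53713895 -0.39524662  0.03      ]
```

View pics/g3.png

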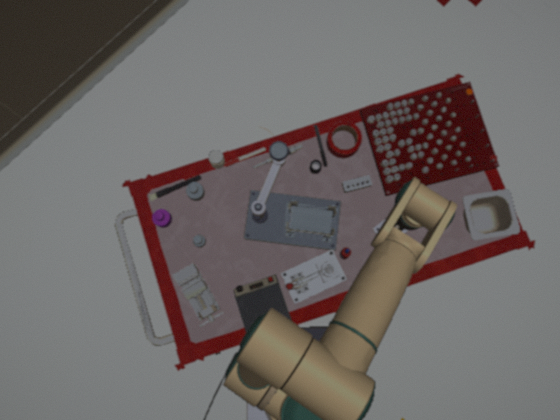

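The side view puts the finger tips about 4 cm higher than the reported TCP suggests. Closing the fingers will settle it: they stop at about 44 mm if the boss is between them.

Call:
{"api": "play_rows", "payload": {
  "steps": [
    [[0,0,0,0,36],[0,0,0,0,36],[0,0,0,0,36],[0,0,0,0,36],[0,0,0,0,36]]
  ],
  "squeeze": 30
}}

```text
t: 4.12
tool_pos: [0.4819, -0.2869, 0.015]
tcp_rot: [-180.0, 0.0, 38.6]
force: [0.1, 0.0, 0.8]
width: 0.422
```

Run:
```python
from h import *
b=cam('side');s=get_obs();print(s['width'],s['force'],s['tool_pos'])
p=np.array([.482,-.2875,0]);y=np.radians(38.6);v=np.array([np.sin(y),-np.cos(y),0])
for sg in(1,-1):
  for z in(.016,.03,.045,.06): print(sg,z,proj(b,p+v*.025*sg+[0,0,z]).round(1))
cv2.imwrite('pics/g4.png',cv2.resize(b['image'][150:270,280:440,::-1],(800,600),interpolation=2))
```

```text
0.4190349802772006 [ 0.65701777 -0.4832182   0.49076995] [ 0.4818943  -0.28689615  0.01499705]
1 0.016 [347.8 212.9]
1 0.03 [348.1 208.8]
1 0.045 [348.4 204.3]
1 0.06 [348.6 199.8]
-1 0.016 [352.5 219.6]
-1 0.03 [352.8 215.3]
-1 0.045 [353.2 210.8]
-1 0.06 [353.5 206.1]
```

View pics/g4.png

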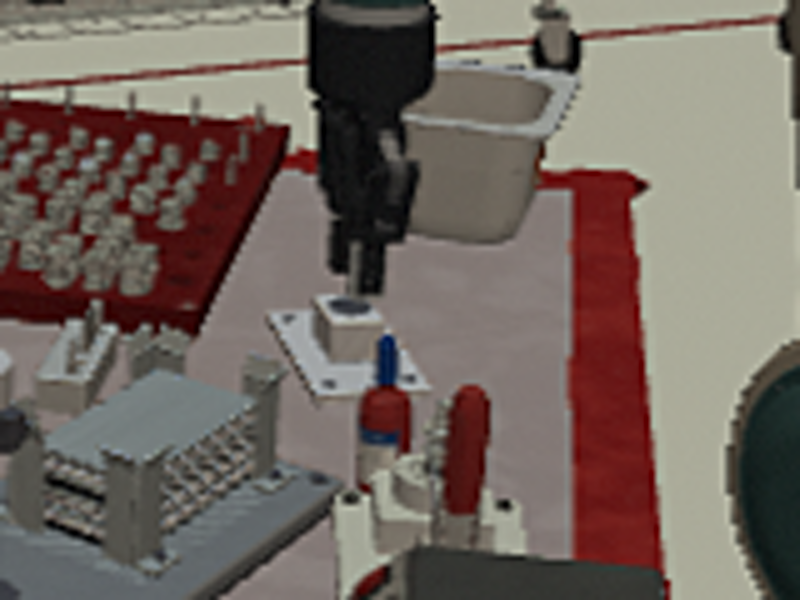

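The fingers closed on air, so the tips really are about 33 mm higher than reported, or else displaced along the view ray. I'll open, lower 20 mm and use occlusion to tell which.

Call:
{"api": "play_rows", "payload": {
  "steps": [
    [[0,0,0,0,85],[0,0,0,0,85],[0,0,0.05,0,85],[0,0,0.1,0,85],[0,0,0.133,0,85],[0,0,0.133,0,85]]
  ]
}}

```text
t: 4.92
tool_pos: [0.4815, -0.2867, -0.0057]
tcp_rot: [-179.9, 0.0, 38.6]
force: [0.1, 0.0, -0.0]
width: 0.999
```

Run:
```python
from h import *
b=cam('side');s=get_obs();print(s['width'],s['force'],s['tool_pos'])
a=cam('top')
B=cv2.resize(b['image'][180:240,320:380,::-1],(400,400),interpolation=2)
A=cv2.resize(a['image'][195:255,370:430,::-1],(400,400),interpolation=2)
cv2.imwrite('pics/g5.png',cv2.convertScaleAbs(np.hstack([B,A]),alpha=1.6))
```

```text
0.9968022631808343 [ 0.81650473 -0.65716357  0.40296308] [ 0.48176979 -0.28683465 -0.0052065 ]
```

View pics/g5.png

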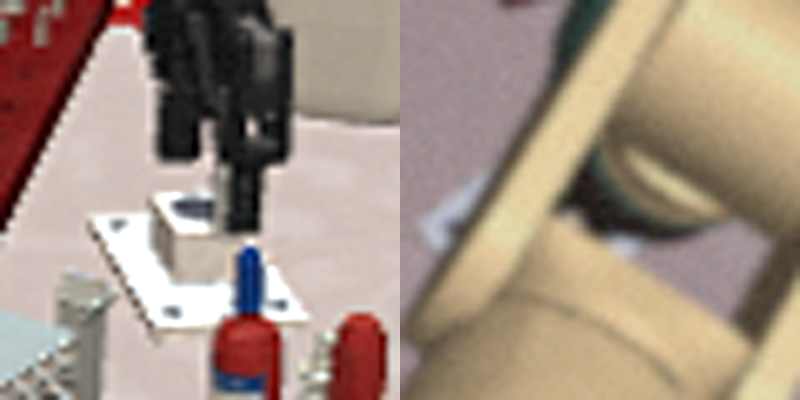

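The front finger hides the boss corner, so the lateral position is right and the tip is about 33 mm higher than reported. I'll work in relative heights from here: down 17 mm more and grip.

Call:
{"api": "play_rows", "payload": {
  "steps": [
    [[0,0,0.05,0,85],[0,0,0.1,0,85],[0,0,0.1,0,85],[0,0,0.1,0,36],[0,0,0.1,0,36],[0,0,0.1,0,36],[0,0,0.1,0,36]]
  ],
  "squeeze": 50
}}

```text
t: 5.9
tool_pos: [0.4823, -0.2872, -0.0194]
tcp_rot: [179.9, -0.0, 38.6]
force: [0.4, -0.2, 2.4]
width: 0.502
```

Call:
{"api": "play_rows", "payload": {
  "steps": [
    [[0,0,0,0,36],[0,0,-0.1,0,36],[0,0,-0.3,0,36],[0,0,-0.6,0,36],[0,0,-0.9,0,36],[0,0,-0.9,0,36]]
  ]
}}

```text
t: 6.65
tool_pos: [0.4836, -0.2881, 0.1198]
tcp_rot: [179.6, -0.1, 38.6]
force: [0.3, 1.6, -3.1]
width: 0.507
```

Run:
```python
from h import *
b=cam('side');s=get_obs();print(s['t'],s['width'],s['force'],s['torque'],s['tool_pos'])
P=[.482,-.2855,.135]
print('expected plate origin px',proj(b,P),proj(b,[.482,-.2855,.171]))
B=cv2.resize(b['image'][140:240,300:420,::-1],(720,600),interpolation=2)
cv2.imwrite('pics/g6.png',B)
```

```text
6.7 0.5023852274159331 [ 0.24101896  0.66143395 -4.35959548] [ 0.0124929   0.07367086 -0.00254794] [ 0.48233498 -0.28723137  0.11652528]
expected plate origin px [352.33337235 179.72561904] [353.1066272  168.13139864]
```

View pics/g6.png

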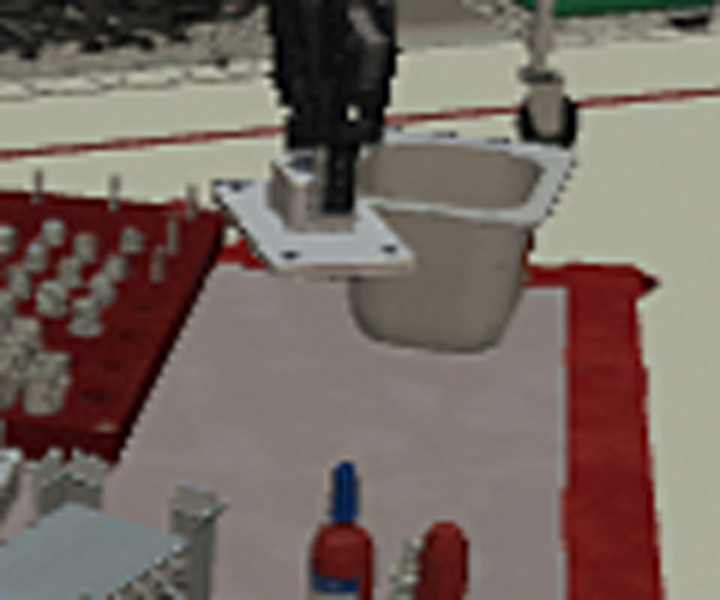

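The plate is held level by its boss. Next I'll measure its centre in the side view and compare it with the TCP.

```bash
python3 - <<'E'
from h import *
b=cam('side');s=get_obs();print(s['tool_pos'],s['tcp_rot'])
G=lambda u,v:np.array([(u+.5)/6-.5+300,(v+.5)/6-.5+140])
q=[G(213,183),G(272,268),G(413,262),G(362,203)]
w=np.array([atz(b,p,.144) for p in q]);print(w.round(3).tolist())
print([np.linalg.norm(w[i]-w[i-1]).round(3) for i in range(4)],'c02',(w[0]+w[2])/2,'c',w.mean(0))
# before lift from g5/g2 boxes: ground corners
H=lambda u,v:np.array([(u+.5)/5-.5+280,(v+.5)/5-.5+150])
q=[H(268,313),H(318,395),H(430,387)]
w=np.array([atz(b,p,.008) for p in q]);print('before',w.round(3).tolist(),(w[0]+w[2])/2)
E
python3 go.py .494 -.030 .15 -7.8
```

```text
[ 0.4814288  -0.28660432  0.11437251] [-1.79943923e+02  2.22422315e-02  3.86301922e+01]
[[0.551, -0.316, 0.144], [0.478, -0.217, 0.144], [0.423, -0.258, 0.144], [0.474, -0.325, 0.144]]
[np.float64(0.078), np.float64(0.123), np.float64(0.068), np.float64(0.085)] c02 [ 0.48684829 -0.28688067  0.144     ] c [ 0.48137074 -0.2789312   0.144     ]
before [[0.546, -0.306, 0.008], [0.473, -0.212, 0.008], [0.419, -0.255, 0.008]] [ 0.48276187 -0.28050328  0.008     ]
shares [ 1.133 -1.284 -0.238  0.258] pos [ 0.4814 -0.2866  0.1144] rot [-1.7994e+02  2.0000e-02  3.8630e+01] F [-0.1  0.3 -3.9] w 0.504 t 6.75
```

Call:
{"api": "play_rows", "payload": {
  "steps": [
    [[0.25,-0.25,-0.13,0.05,36],[0.5,-0.5,-0.2,0.1,36],[0.75,-0.75,-0.2,0.15,36],[0.95,-1,-0.2,0.2,36],[1,-1,-0.2,0.258,36],[1,-1,-0.2,0.258,36]]
  ]
}}

```text
t: 7.5
tool_pos: [0.5045, -0.0753, 0.1429]
tcp_rot: [-180.0, 0.2, -7.6]
force: [0.6, 0.2, -3.9]
width: 0.501
```

```bash
python3 go.py .494 -.030 .14 -7.8
```

```text
shares [-0.109 -0.29   0.019  0.001] pos [ 0.5045 -0.0753  0.1429] rot [-179.99    0.23   -7.64] F [ 0.6  0.2 -3.9] w 0.501 t 7.5
```

Call:
{"api": "play_rows", "payload": {
  "steps": [
    [[-0.05,-0.15,0.1,0,36],[-0.11,-0.29,0.2,0,36],[-0.11,-0.29,0.3,0,36],[-0.11,-0.29,0.38,0,36],[-0.11,-0.29,0.38,0,36]]
  ]
}}

```text
t: 8.12
tool_pos: [0.4943, -0.0315, 0.0866]
tcp_rot: [180.0, 0.2, -7.8]
force: [1.3, -0.4, -3.8]
width: 0.505
```

```bash
cat > look.py <<'E'
from h import *
import sys
P=np.array([.49434754,-.02950647,-.13599]);dz=float(sys.argv[1])
b=cam('side');a=cam('top');s=get_obs();z=s['tool_pos'][2]+dz
print(s['tool_pos'],s['tcp_rot'],np.round(s['force'],1),'under z',z)
W=lambda l:np.array([P[0]+np.cos(P[2])*l[0]-np.sin(P[2])*l[1],P[1]+np.sin(P[2])*l[0]+np.cos(P[2])*l[1],l[2]])
def one(c,x0,y0,w,h,k):
    im=cv2.resize(np.ascontiguousarray(c['image'][y0:y0+h,x0:x0+w,::-1]),None,fx=k,fy=k,interpolation=2);im=cv2.convertScaleAbs(im,alpha=1.3)
    for hz,col,X,Y in((z,(255,0,255),.035,.06),(z+.008,(0,255,0),.035,.06)):
        q=np.array([(proj(c,W((i*X,j*Y,hz)))+.5-[x0,y0])*k-.5 for i,j in((1,1),(1,-1),(-1,-1),(-1,1))]);cv2.polylines(im,[np.int32(q*8)],True,col,1,16,3)
    return im
A=one(b,250,190,100,110,5.4);B=one(a,270,180,70,75,3.5)
H=594;o=np.zeros((H,A.shape[1]+B.shape[1],3),np.uint8);o[:A.shape[0],:A.shape[1]]=A[:H];o[:B.shape[0],A.shape[1]:]=B
cv2.imwrite('pics/'+sys.argv[2],o);print(o.shape)
E
python3 look.py .0197 n1.png
```

```text
[ 0.4952391  -0.03138072  0.08828578] [ 1.79990887e+02 -2.04357826e-02 -7.82737534e+00] [ 0.1 -0.2 -2.5] under z 0.10798577854686134
(594, 785, 3)
```

View pics/n1.png

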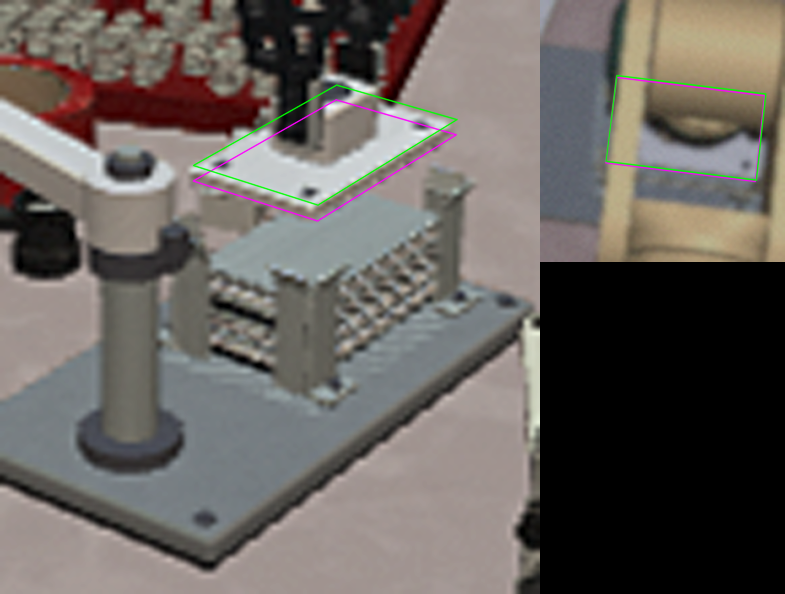

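The plate outline matches the prediction over the nest to within 1–2 mm in both views: left corner (192,170), front corner (320,205), right corner (455,122). That puts me over the picture budget, so I'll go by force and numbers now. Descending through the flare.

Call:
{"api": "play_rows", "payload": {
  "steps": [
    [[0,0,0.06,0,36],[0,0,0.12,0,36],[0,0,0.15,0,36],[0,0,0.18,0,36],[0,0,0.21,0,36],[0,0,0.21,0,36]]
  ]
}}

```text
t: 8.98
tool_pos: [0.4948, -0.0307, 0.0562]
tcp_rot: [180.0, 0.0, -7.8]
force: [0.8, 0.0, -3.6]
width: 0.503
```

Call:
{"api": "play_rows", "payload": {
  "steps": [
    [[0,0,0.015,0,36],[0,0,0.03,0,36],[0,0,0.03,0,36]]
  ]
}}

```text
t: 9.35
tool_pos: [0.4949, -0.0307, 0.0518]
tcp_rot: [180.0, 0.0, -7.8]
force: [0.5, -0.0, -4.3]
width: 0.498
```

Call:
{"api": "play_rows", "payload": {
  "steps": [
    [[0,0,0.012,0,36],[0,0,0.024,0,36],[0,0,0.024,0,36]]
  ]
}}

```text
t: 9.72
tool_pos: [0.4948, -0.0307, 0.0482]
tcp_rot: [180.0, 0.0, -7.8]
force: [0.0, -1.0, -3.3]
width: 0.502
```

Call:
{"api": "play_rows", "payload": {
  "steps": [
    [[0,0,0.01,0,36],[0,0,0.01,0,36]]
  ]
}}

```text
t: 9.98
tool_pos: [0.4949, -0.0308, 0.0468]
tcp_rot: [180.0, 0.0, -7.8]
force: [-0.1, 0.1, -3.5]
width: 0.507
```

Call:
{"api": "play_rows", "payload": {
  "steps": [
    [[0,0,0.01,0,36],[0,0,0.01,0,36]]
  ]
}}

```text
t: 10.22
tool_pos: [0.495, -0.0307, 0.0454]
tcp_rot: [180.0, -0.0, -7.8]
force: [-0.2, -0.2, -3.8]
width: 0.501
```

Call:
{"api": "play_rows", "payload": {
  "steps": [
    [[0,0,0.01,0,36],[0,0,0.01,0,36]]
  ]
}}

```text
t: 10.48
tool_pos: [0.495, -0.0308, 0.0453]
tcp_rot: [180.0, -0.0, -7.8]
force: [-6.7, 0.1, 7.4]
width: 0.503
```

Contact at an underside height of about 65 mm, with +11 N. One small further step to check the plate is seated.

Call:
{"api": "play_rows", "payload": {
  "steps": [
    [[0,0,0.006,0,36],[0,0,0.006,0,36]]
  ]
}}

```text
t: 10.72
tool_pos: [0.4951, -0.0308, 0.0453]
tcp_rot: [180.0, -0.0, -7.8]
force: [-10.8, 1.0, 12.7]
width: 0.501
```

The lateral force rises along with the vertical one, so I'll back off, shift −x by 2 mm and compare.

Call:
{"api": "play_rows", "payload": {
  "steps": [
    [[0,0,-0.02,0,36],[-0.013,0,-0.02,0,36],[-0.013,0,-0.02,0,36]]
  ]
}}

```text
t: 11.1
tool_pos: [0.4927, -0.0304, 0.0456]
tcp_rot: [180.0, 0.0, -7.8]
force: [0.3, -0.1, -3.3]
width: 0.5
```

Call:
{"api": "play_rows", "payload": {
  "steps": [
    [[0,0,0.01,0,36],[0,0,0.01,0,36]]
  ]
}}

```text
t: 11.35
tool_pos: [0.4929, -0.0305, 0.0453]
tcp_rot: [180.0, 0.0, -7.8]
force: [-5.8, 0.1, 5.9]
width: 0.5
```

Call:
{"api": "play_rows", "payload": {
  "steps": [
    [[0,0,0.008,0,36],[0,0,0.008,0,36]]
  ]
}}

```text
t: 11.6
tool_pos: [0.4929, -0.0305, 0.0453]
tcp_rot: [180.0, 0.0, -7.8]
force: [-11.8, 1.0, 13.4]
width: 0.504
```

The contact height is the same after the shift, so this is the flat pile and the side force is friction. I'll ease off and open.

Call:
{"api": "play_rows", "payload": {
  "steps": [
    [[0,0,-0.007,0,36],[0,0,-0.007,0,44],[0,0,-0.007,0,50],[0,0,-0.007,0,62],[0,0,-0.007,0,66],[0,0,-0.007,0,66],[0,0,-0.007,0,66]]
  ]
}}

```text
t: 12.48
tool_pos: [0.4931, -0.0305, 0.0443]
tcp_rot: [180.0, -0.0, -7.8]
force: [-0.4, -0.4, -0.2]
width: 0.776
```

Call:
{"api": "play_rows", "payload": {
  "steps": [
    [[0,0,-0.1,0,66],[0,0,-0.3,0,66],[0,0,-0.6,0,66],[0,0,-0.9,0,66],[0,0,-0.9,0,66]]
  ]
}}

```text
t: 13.1
tool_pos: [0.4951, -0.0307, 0.185]
tcp_rot: [180.0, -0.5, -7.8]
force: [0.6, -0.5, -0.3]
width: 0.774
```

```bash
python3 go.py .655 .065 .3 0; sed -i "s/.s\['tool_pos'\]\[2\]+dz/dz/;s/z=s\['tool_pos'\]\[2\]+dz/z=dz/" look.py; grep -n "z=" look.py | head -3
python3 - <<'E'
from h import *
for n in('top','side'):
  cam(n); 
  for th in('plate_mid','pan','nest'): print(n,th,[(np.round(b['point'],1).tolist(),round(b['conf'],2)) for b in boxes_of(th,n)][:3])
E
```

```text
shares [ 0.969 -0.777 -0.767 -0.043] pos [ 0.4951 -0.0307  0.185 ] rot [180.    -0.54  -7.8 ] F [ 0.6 -0.5 -0.3] w 0.774 t 13.1
3:P=np.array([.49434754,-.02950647,-.13599]);dz=float(sys.argv[1])
top plate_mid [([314.8, 225.3], 0.67), ([196.8, 192.9], 0.47)]
top pan [([280.6, 151.2], 0.63)]
top nest [([275.3, 212.4], 0.59)]
side plate_mid [([236.6, 177.6], 0.18)]
side pan [([240.4, 179.2], 0.86)]
side nest [([277.9, 258.1], 0.81), ([245.5, 213.5], 0.53)]
```

The plate is released. Next, the tool goes above the pan to cage its rim and drag the arm round, turning partly with it.

Call:
{"api": "play_rows", "payload": {
  "steps": [
    [[0,0,-0.2,0.03,72],[0.2,-0.15,-0.37,0.06,72],[0.45,-0.35,-0.37,0.1,72],[0.7,-0.55,-0.37,0.123,72],[0.96,-0.74,-0.37,0.123,72],[0.96,-0.74,-0.37,0.123,72]]
  ]
}}

```text
t: 14.25
tool_pos: [0.6518, 0.0615, 0.2301]
tcp_rot: [179.8, 0.3, -29.8]
force: [0.0, -0.5, -1.2]
width: 0.842
```

```bash
python3 go.py .653 .060 .172 -30
python3 - <<'E'
from h import *
b=cam('side');a=cam('top')
o=np.zeros((600,800,3),np.uint8)
o[:,:400]=cv2.resize(b['image'][130:280,200:300,::-1],(400,600),interpolation=2)
o[:480,400:]=cv2.resize(a['image'][130:250,250:350,::-1],(400,480),interpolation=2)
cv2.imwrite('pics/p1.png',cv2.convertScaleAbs(o,alpha=1.3))
E
```

```text
shares [0.012 0.005 0.387 0.001] pos [0.6518 0.0615 0.2301] rot [179.81   0.32 -29.83] F [ 0.  -0.5 -1.2] w 0.842 t 14.25
```

View pics/p1.png

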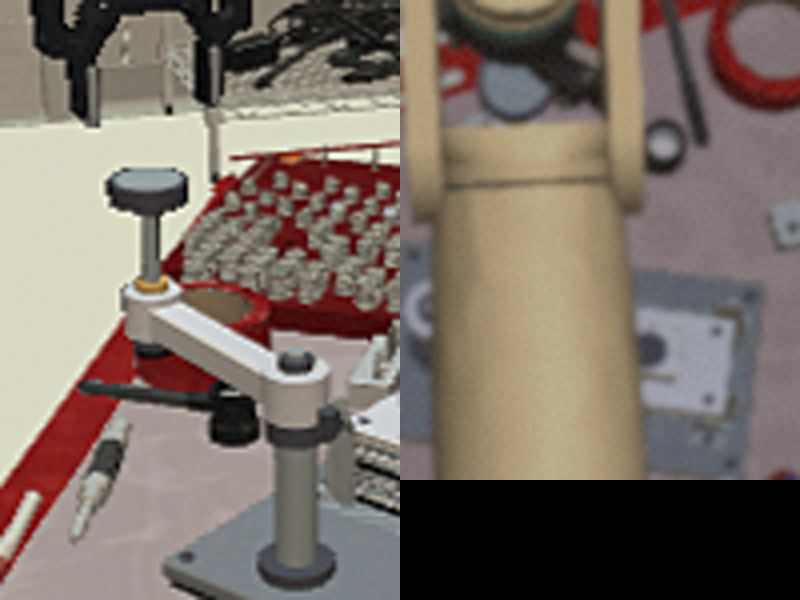

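The plate lies between the guides and the open fingers straddle the pan: tips at (93,125) and (208,105), pan at (148,180) in the crop. Lowering to cage the rim.

Call:
{"api": "play_rows", "payload": {
  "steps": [
    [[0.01,0,0.12,0,72],[0.01,0,0.24,0,72],[0.01,0,0.36,0,72],[0.01,0,0.37,0,72],[0.01,0,0.37,0,56],[0.01,0,0.37,0,56],[0.01,0,0.37,0,56]]
  ],
  "squeeze": 20
}}

```text
t: 15.22
tool_pos: [0.6524, 0.0592, 0.1801]
tcp_rot: [-180.0, -0.1, -29.9]
force: [1.4, 0.7, 0.3]
width: 0.658
```

```bash
cat > arc.py <<'E'
import sys,numpy as np
from bench import get_obs
s=get_obs();p=np.array(s['tool_pos'])[:2];y=np.radians(s['tcp_rot'][2])
a1=float(sys.argv[1]);post=np.array([.5147,.1191]);v=p-post;a0=np.degrees(np.arctan2(v[1],v[0]))
print('pos',s['tool_pos'],'r',np.hypot(*v),'ang from stop',a0+97.8,'F',np.round(s['force'],1),'w',s['width'],s['t'])
c,q=np.cos(y),np.sin(y)
for k in range(1,11):
    a=np.radians(a0+(a1-97.8-a0)*k/10);d=post+.15*np.array([np.cos(a),np.sin(a)])-p
    print(np.round([(c*d[0]+q*d[1])/.15,(q*d[0]-c*d[1])/.15],2).tolist(), end=' ')
print()
E
python3 arc.py 30
```

```text
pos [0.6523546  0.05920261 0.18012406] r 0.15012157162926085 ang from stop 74.28478642000204 F [1.4 0.7 0.3] w 0.6582870754273327 15.225
[0.0, 0.08] [0.0, 0.15] [-0.0, 0.23] [-0.01, 0.31] [-0.03, 0.38] [-0.06, 0.46] [-0.09, 0.53] [-0.12, 0.6] [-0.16, 0.66] [-0.2, 0.73]
```

Call:
{"api": "play_rows", "payload": {
  "steps": [
    [[0,0.08,0,0.01,56],[0,0.15,0,0.02,56],[0,0.23,0,0.03,56],[-0.01,0.31,0,0.04,56],[-0.03,0.38,0,0.055,56],[-0.06,0.46,0,0.07,56],[-0.09,0.53,0,0.08,56],[-0.12,0.6,0,0.09,56],[-0.16,0.66,0,0.1,56],[-0.2,0.73,0,0.11,56]]
  ]
}}

```text
t: 16.48
tool_pos: [0.5707, -0.0209, 0.1794]
tcp_rot: [180.0, 0.0, -49.9]
force: [1.3, 0.6, 0.4]
width: 0.657
```

```bash
python3 arc.py 1
```

```text
pos [ 0.57071681 -0.02090551  0.17938429] r 0.1507959776487166 ang from stop 29.606562846098782 F [1.3 0.6 0.4] w 0.656790674431508 16.475
[-0.02, 0.05] [-0.04, 0.09] [-0.06, 0.14] [-0.09, 0.18] [-0.11, 0.22] [-0.14, 0.26] [-0.17, 0.3] [-0.2, 0.34] [-0.24, 0.38] [-0.27, 0.41]
```

Call:
{"api": "play_rows", "payload": {
  "steps": [
    [[-0.02,0.05,0,0.02,56],[-0.04,0.09,0,0.03,56],[-0.06,0.14,0,0.04,56],[-0.09,0.18,0,0.05,56],[-0.11,0.22,0,0.06,56],[-0.14,0.26,0,0.07,56],[-0.17,0.3,0,0.08,56],[-0.2,0.34,0,0.09,56],[-0.24,0.38,0,0.1,56],[-0.27,0.41,0,0.11,56]]
  ]
}}

```text
t: 17.73
tool_pos: [0.4978, -0.0295, 0.1794]
tcp_rot: [-180.0, -0.0, -69.7]
force: [1.5, -0.4, 0.2]
width: 0.661
```

```bash
python3 arc.py -4
python3 - <<'E'
from h import *
for n in('top','side'):
  cam(n)
  for th in('swing_arm','pan'): print(n,th,[(np.round(b['point'],1).tolist(),round(b['conf'],2)) for b in boxes_of(th,n)][:3])
E
```

```text
pos [ 0.49778049 -0.02949506  0.17942566] r 0.14955521606391473 ang from stop 1.304093451876227 F [ 1.5 -0.4  0.2] w 0.6611218881459522 17.725
[-0.0, 0.01] [-0.01, 0.02] [-0.01, 0.03] [-0.01, 0.03] [-0.02, 0.04] [-0.02, 0.05] [-0.03, 0.06] [-0.03, 0.07] [-0.04, 0.07] [-0.04, 0.08] 
top swing_arm [([276.0, 211.1], 0.98), ([348.3, 253.9], 0.53)]
top pan []
side swing_arm [([301.0, 211.0], 0.79), ([197.7, 303.4], 0.6)]
side pan [([309.8, 180.8], 0.91), ([198.1, 302.4], 0.43)]
```

Call:
{"api": "play_rows", "payload": {
  "steps": [
    [[-0.01,0.02,0,0,56],[-0.02,0.04,0,0,56],[-0.02,0.04,0,0,56]]
  ]
}}

```text
t: 18.4
tool_pos: [0.4935, -0.0291, 0.1795]
tcp_rot: [-179.7, -0.1, -69.6]
force: [12.1, -1.3, -4.5]
width: 0.655
```

Call:
{"api": "play_rows", "payload": {
  "steps": [
    [[-0.01,0.02,0,0,56],[-0.01,0.02,0,0,56]]
  ]
}}

```text
t: 18.65
tool_pos: [0.4934, -0.0291, 0.1807]
tcp_rot: [-179.2, -0.4, -69.6]
force: [28.6, -2.7, -7.2]
width: 0.65
```

The arm is against its stop (28 N). I'll ease off, pinch the pan rim and draw the spindle down until it resists.

Call:
{"api": "play_rows", "payload": {
  "steps": [
    [[0.01,-0.03,0,0,56],[0.01,-0.03,0.03,0,48],[0.01,-0.03,0.03,0,48],[0.01,-0.03,0.03,0,48]]
  ],
  "squeeze": 40
}}

```text
t: 19.15
tool_pos: [0.4954, -0.028, 0.1755]
tcp_rot: [-179.6, -0.1, -69.5]
force: [14.7, 0.7, -2.9]
width: 0.591
```

Call:
{"api": "play_rows", "payload": {
  "steps": [
    [[0,0,0.02,0,48],[0,0,0.04,0,48],[0,0,0.05,0,48],[0,0,0.05,0,48]]
  ]
}}

```text
t: 19.65
tool_pos: [0.4954, -0.028, 0.1685]
tcp_rot: [-179.6, -0.1, -69.5]
force: [13.6, 2.0, 0.3]
width: 0.588
```

```bash
python3 arc.py 0
```

```text
pos [ 0.49543958 -0.02799321  0.16849221] r 0.1483488293765813 ang from stop 0.34011960520724926 F [13.6  2.   0.3] w 0.5884553671337414 19.65
[0.01, 0.01] [0.01, 0.01] [0.01, 0.01] [0.01, 0.01] [0.01, 0.01] [0.01, 0.01] [0.01, 0.01] [0.01, 0.01] [0.01, 0.01] [0.01, 0.01]
```

Call:
{"api": "play_rows", "payload": {
  "steps": [
    [[0,-0.012,0.02,0,48],[0,-0.012,0.03,0,48],[0,-0.012,0.03,0,48]]
  ]
}}

```text
t: 20.02
tool_pos: [0.4957, -0.028, 0.1673]
tcp_rot: [-179.7, -0.2, -69.5]
force: [-3.8, -0.1, 20.2]
width: 0.589
```

Call:
{"api": "play_rows", "payload": {
  "steps": [
    [[0,0,0.01,0,48],[0,0,0.01,0,48]]
  ]
}}

```text
t: 20.27
tool_pos: [0.4958, -0.0281, 0.1673]
tcp_rot: [-179.7, -0.2, -69.5]
force: [-9.0, 0.2, 27.5]
width: 0.591
```

Call:
{"api": "play_rows", "payload": {
  "steps": [
    [[0,0,0.01,0,48],[0,0,0.01,0,48]]
  ]
}}

```text
t: 20.52
tool_pos: [0.4959, -0.0281, 0.1672]
tcp_rot: [-179.6, -0.3, -69.5]
force: [-11.3, 0.6, 35.2]
width: 0.591
```

The spindle stops dead at 35 N. I'll take off most of the load without lifting it, open, rise clear and check.

Call:
{"api": "play_rows", "payload": {
  "steps": [
    [[0,0,-0.015,0,48],[0,0,-0.015,0,56],[0,0,-0.015,0,62],[0,0,-0.015,0,70],[0,0,-0.015,0,74],[0,0,-0.015,0,74]]
  ]
}}

```text
t: 21.28
tool_pos: [0.4947, -0.0277, 0.1619]
tcp_rot: [180.0, 0.0, -69.5]
force: [0.6, -0.6, -0.5]
width: 0.864
```

Call:
{"api": "play_rows", "payload": {
  "steps": [
    [[0,0,-0.2,0,74],[0,0,-0.5,0,74],[0,0,-0.8,0,80],[0,0,-0.8,0,80]]
  ]
}}

```text
t: 21.78
tool_pos: [0.496, -0.0278, 0.2864]
tcp_rot: [-179.6, -0.2, -69.5]
force: [-0.3, -0.1, -0.3]
width: 0.941
```

```bash
python3 go.py .589 .309 .2 20
python3 - <<'E'
from h import *
b=cam('side');a=cam('top')
print([(np.round(x['point'],1).tolist(),round(x['conf'],2)) for x in boxes_of('pan','side')][:3])
for z in(.231,.218,.210): print(z,proj(b,(.494,-.0295,z)).round(1),proj(a,(.494,-.0295,z)).round(1))
print('boss/foot z .101',proj(b,(.494,-.0295,.101)))
o=np.zeros((600,800,3),np.uint8)
o[:,:400]=cv2.resize(b['image'][150:270,260:340,::-1],(400,600),interpolation=2)
o[:480,400:]=cv2.resize(a['image'][160:256,250:330,::-1],(400,480),interpolation=2)
cv2.imwrite('pics/p2.png',cv2.convertScaleAbs(o,alpha=1.3))
E
```

```text
shares [-1.887 -1.366  0.576 -0.497] pos [ 0.496  -0.0278  0.2864] rot [-179.62   -0.21  -69.55] F [-0.3 -0.1 -0.3] w 0.941 t 21.775
[([311.9, 184.9], 0.79), ([294.0, 255.8], 0.26)]
0.231 [311.6 173.4] [313.8 208.8]
0.218 [311.5 178.4] [313.5 209.6]
0.21 [311.4 181.4] [313.3 210.2]
boss/foot z .101 [310.16947986 221.16009441]
```

View pics/p2.png

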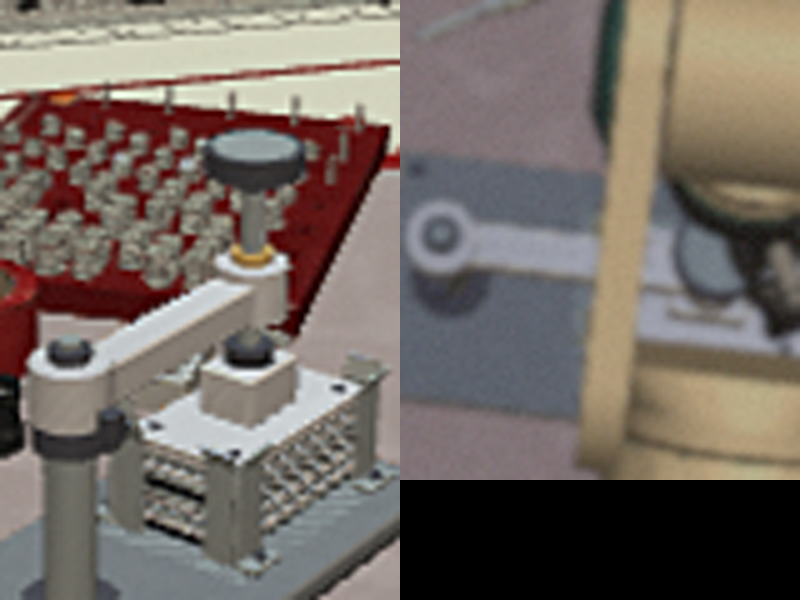

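The foot sits on the boss at crop (248,350), the plate lies flat between the guides, the arm is over it, and the pan is at about z 0.217 as expected. Now the weight.

Call:
{"api": "play_rows", "payload": {
  "steps": [
    [[-0.2,-0.15,0,-0.05,70],[-0.4,-0.3,0,-0.1,60],[-0.6,-0.45,0,-0.15,55],[-0.8,-0.58,0,-0.2,55],[-0.98,-0.7,0,-0.25,55],[-1,-0.72,0,-0.3,55],[-1,-0.72,0,-0.35,55],[-1,-0.72,0,-0.386,55],[-1,-0.72,0,-0.386,55]]
  ]
}}

```text
t: 23.05
tool_pos: [0.5431, 0.1506, 0.2805]
tcp_rot: [180.0, 0.2, -0.1]
force: [-0.4, -0.3, -0.1]
width: 0.641
```

```bash
python3 go.py .589 .309 .1 0
```

```text
shares [ 3.030e-01 -1.057e+00  1.203e+00 -1.000e-03] pos [0.5431 0.1506 0.2805] rot [ 1.7996e+02  1.6000e-01 -1.3000e-01] F [-0.4 -0.3 -0.1] w 0.641 t 23.05
```

Call:
{"api": "play_rows", "payload": {
  "steps": [
    [[0.1,-0.35,0.1,0,55],[0.2,-0.7,0.3,0,55],[0.3,-1,0.6,0,55],[0.3,-1,0.95,0,55],[0.3,-1,0.95,0,55]]
  ]
}}

```text
t: 23.68
tool_pos: [0.5857, 0.2996, 0.1327]
tcp_rot: [179.7, 0.7, -0.2]
force: [0.8, -0.4, 0.5]
width: 0.644
```

```bash
python3 go.py .589 .309 .012 0
python3 - <<'E'
from h import *
b=cam('side');a=cam('top')
o=np.zeros((600,800,3),np.uint8)
o[:,:400]=cv2.resize(b['image'][220:340,160:240,::-1],(400,600),interpolation=2)
o[:480,400:]=cv2.resize(a['image'][150:246,150:230,::-1],(400,480),interpolation=2)
cv2.imwrite('pics/w1.png',cv2.convertScaleAbs(o,alpha=1.3))
s=get_obs();p=np.array(s['tool_pos']);print(p)
for dy in(.033,-.033): print(proj(b,p+[0,dy,.035]).round(1))
print(proj(b,p+[0,0,.035]),proj(b,(.589,.309,.068)))
E
```

```text
shares [ 0.022 -0.063  0.804 -0.001] pos [0.5857 0.2996 0.1327] rot [ 1.7969e+02  6.6000e-01 -1.5000e-01] F [ 0.8 -0.4  0.5] w 0.644 t 23.675
[0.58899135 0.30025966 0.14108394]
[189.4 243.7]
[209.2 231.1]
[199.56001295 237.21453443] [200.26317583 283.89705305]
```

View pics/w1.png

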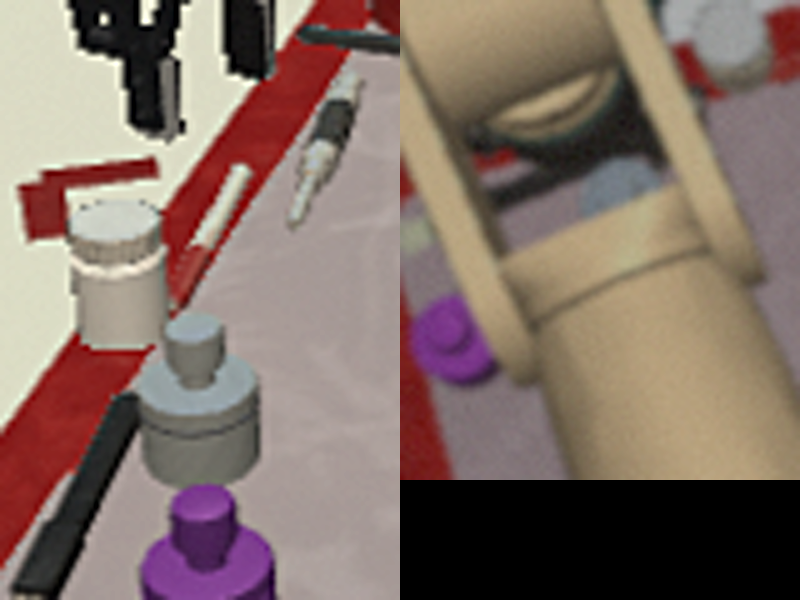

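The fingers are right above the grey weight, whose knob is at (198,284), clear of the purple one. Descending.

Call:
{"api": "play_rows", "payload": {
  "steps": [
    [[0.02,-0.06,0.2,0,55],[0.02,-0.06,0.45,0,55],[0.02,-0.06,0.65,0,55],[0.02,-0.06,0.75,0,55],[0.02,-0.06,0.8,0,55],[0.02,-0.06,0.8,0,55]]
  ]
}}

```text
t: 24.52
tool_pos: [0.5925, 0.3097, 0.0211]
tcp_rot: [-180.0, -0.1, -0.1]
force: [0.2, -0.3, -0.1]
width: 0.644
```

Call:
{"api": "play_rows", "payload": {
  "steps": [
    [[0,0,0,0,40],[0,0,0,0,20],[0,0,0,0,20],[0,0,0,0,20],[0,0,0,0,20]]
  ],
  "squeeze": 40
}}

```text
t: 25.15
tool_pos: [0.5924, 0.3103, 0.021]
tcp_rot: [-179.9, -0.1, -0.0]
force: [-0.5, 3.0, 6.4]
width: 0.281
```

Call:
{"api": "play_rows", "payload": {
  "steps": [
    [[0,0,-0.02,0,20],[0,0,-0.05,0,20],[0,0,-0.1,0,20],[0,0,-0.1,0,20]]
  ]
}}

```text
t: 25.65
tool_pos: [0.5921, 0.3095, 0.0353]
tcp_rot: [-180.0, -0.1, -0.1]
force: [0.2, -0.3, -6.1]
width: 0.283
```

Call:
{"api": "play_rows", "payload": {
  "steps": [
    [[0,0,-0.2,0,20],[0,0,-0.45,0,20],[0,0.05,-0.7,0,20],[-0.05,0.2,-0.9,0,20],[-0.1,0.4,-1,0,20],[-0.15,0.6,-1,0,20]]
  ]
}}

```text
t: 26.4
tool_pos: [0.5695, 0.2189, 0.1866]
tcp_rot: [-180.0, -0.2, -0.1]
force: [-0.1, -0.3, -6.9]
width: 0.283
```

Call:
{"api": "play_rows", "payload": {
  "steps": [
    [[-0.1,0.2,-0.2,0,20],[-0.15,0.4,-0.4,0,20],[-0.2,0.6,-0.6,0,20],[-0.3,0.8,-0.72,0,20],[-0.4,1,-0.72,0,20],[-0.4,1,-0.72,0,20]]
  ]
}}

```text
t: 27.15
tool_pos: [0.5084, 0.068, 0.2934]
tcp_rot: [180.0, -0.1, -0.2]
force: [0.0, 0.9, -6.5]
width: 0.28
```

```bash
python3 go.py .495 -.029 .285 0
```

```text
shares [-0.087  0.647  0.056 -0.001] pos [0.5084 0.068  0.2934] rot [ 1.7997e+02 -8.0000e-02 -2.2000e-01] F [ 0.   0.9 -6.5] w 0.28 t 27.15
```

Call:
{"api": "play_rows", "payload": {
  "steps": [
    [[-0.03,0.2,0,0,20],[-0.06,0.42,0,0,20],[-0.09,0.6,0,0,20],[-0.09,0.65,0.1,0,20],[-0.09,0.65,0.2,0,20],[-0.09,0.65,0.2,0,20],[-0.09,0.65,0.2,0,20]]
  ]
}}

```text
t: 28.02
tool_pos: [0.4954, -0.0271, 0.2628]
tcp_rot: [-180.0, -0.0, 0.0]
force: [-0.2, 0.0, -5.8]
width: 0.283
```

```bash
python3 go.py .495 -.029 .238 0
python3 - <<'E'
from h import *
b=cam('side');a=cam('top');z=get_obs()['tool_pos'][2]-.021
print('side pan',proj(b,(.494,-.0295,.218)),'weight base',z,proj(b,(.494,-.0295,z)),'top knob',proj(a,(.494,-.0295,z+.068)))
o=np.zeros((600,800,3),np.uint8)
o[:,:400]=cv2.resize(b['image'][130:250,270:350,::-1],(400,600),interpolation=2)
o[:480,400:]=cv2.resize(a['image'][160:256,270:350,::-1],(400,480),interpolation=2)
cv2.imwrite('pics/w2.png',cv2.convertScaleAbs(o,alpha=1.3))
E
```

```text
shares [-0.003  0.013  0.165  0.   ] pos [ 0.4954 -0.0271  0.2628] rot [-1.8e+02 -1.0e-02  0.0e+00] F [-0.2  0.  -5.8] w 0.283 t 28.025
side pan [311.47914582 178.3809939 ] weight base 0.242255779381743 [311.76360421 169.08940786] top knob [315.83412527 202.9706151 ]
```

View pics/w2.png

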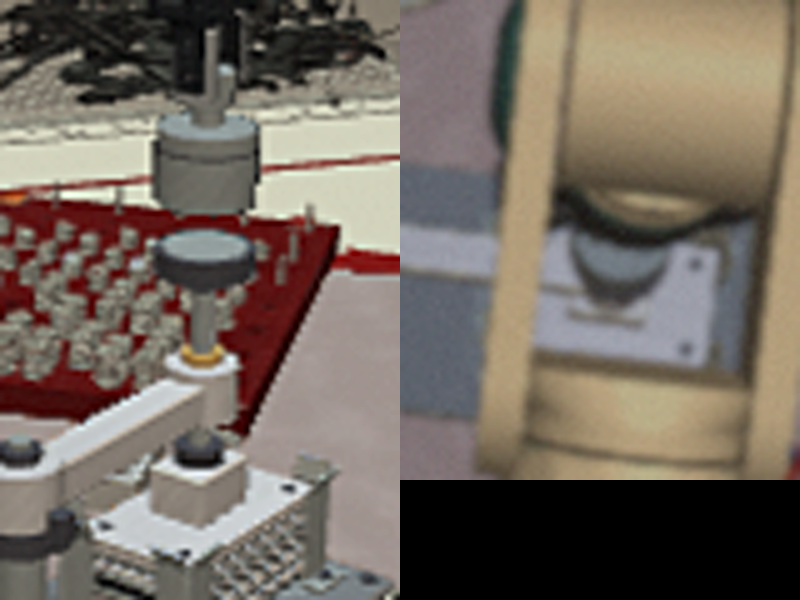

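The weight hangs upright, centred over the pan at crop column 207 in both cases, with a gap of about 24 mm. Lowering, then feeling for contact.

Call:
{"api": "play_rows", "payload": {
  "steps": [
    [[0,0.01,0.05,0,20],[0,0.01,0.1,0,20],[0,0.01,0.125,0,20],[0,0.01,0.125,0,20]]
  ]
}}

```text
t: 28.62
tool_pos: [0.4951, -0.0293, 0.2434]
tcp_rot: [-180.0, 0.1, -0.1]
force: [0.2, -0.1, -6.2]
width: 0.279
```

Call:
{"api": "play_rows", "payload": {
  "steps": [
    [[0,0,0.012,0,20],[0,0,0.012,0,20]]
  ]
}}

```text
t: 28.88
tool_pos: [0.4953, -0.0293, 0.2421]
tcp_rot: [180.0, -0.0, -0.1]
force: [0.3, -0.1, -6.4]
width: 0.284
```

Call:
{"api": "play_rows", "payload": {
  "steps": [
    [[0,0,0.012,0,20],[0,0,0.012,0,20]]
  ]
}}

```text
t: 29.12
tool_pos: [0.4953, -0.0293, 0.2401]
tcp_rot: [180.0, 0.0, -0.1]
force: [-0.7, 0.5, -6.9]
width: 0.28
```

Call:
{"api": "play_rows", "payload": {
  "steps": [
    [[0,0,0.01,0,20],[0,0,0.01,0,20]]
  ]
}}

```text
t: 29.38
tool_pos: [0.4954, -0.0293, 0.2389]
tcp_rot: [180.0, -0.0, -0.1]
force: [-0.6, 0.9, -4.8]
width: 0.278
```

Call:
{"api": "play_rows", "payload": {
  "steps": [
    [[0,0,0.007,0,20],[0,0,0.007,0,20]]
  ]
}}

```text
t: 29.62
tool_pos: [0.4956, -0.0293, 0.2387]
tcp_rot: [180.0, -0.1, -0.1]
force: [-0.7, 0.3, 0.9]
width: 0.279
```

Call:
{"api": "play_rows", "payload": {
  "steps": [
    [[0,0,0.007,0,20],[0,0,0.007,0,20]]
  ]
}}

```text
t: 29.88
tool_pos: [0.4958, -0.0292, 0.2386]
tcp_rot: [180.0, -0.2, -0.1]
force: [-1.6, 2.3, 6.7]
width: 0.278
```

The weight is on the pan: the force turned from −6.4 N to positive. Easing off and opening slowly.

Call:
{"api": "play_rows", "payload": {
  "steps": [
    [[0,0,-0.005,0,24],[0,0,-0.005,0,28],[0,0,-0.005,0,32],[0,0,-0.005,0,40],[0,0,-0.005,0,50],[0,0,-0.005,0,55],[0,0,-0.005,0,55]]
  ]
}}

```text
t: 30.75
tool_pos: [0.4953, -0.0293, 0.2374]
tcp_rot: [180.0, 0.0, -0.1]
force: [0.2, -0.6, -0.0]
width: 0.646
```

Call:
{"api": "play_rows", "payload": {
  "steps": [
    [[0,0,-0.1,0,55],[0,0,-0.25,0,55],[0,0,-0.5,0,55],[0,0,-0.7,0,55],[0,0,-0.7,0,55],[0,0,-0.7,0,55]]
  ]
}}

```text
t: 31.5
tool_pos: [0.4952, -0.0293, 0.342]
tcp_rot: [180.0, 0.0, -0.1]
force: [-0.1, 0.2, -0.8]
width: 0.641
```

Run:
```python
from h import *
b=cam('side');a=cam('top');s=get_obs();print(s['t'],s['tool_pos'],np.round(s['force'],1))
print('side pan',proj(b,(.494,-.0295,.218)))
o=np.zeros((600,800,3),np.uint8)
o[:,:400]=cv2.resize(b['image'][130:250,270:350,::-1],(400,600),interpolation=2)
o[:480,400:]=cv2.resize(a['image'][160:256,270:350,::-1],(400,480),interpolation=2)
cv2.imwrite('pics/w3.png',cv2.convertScaleAbs(o,alpha=1.3))
```

```text
31.6 [ 0.49505365 -0.02928207  0.34128488] [0.3 0.4 0.7]
side pan [311.47914582 178.3809939 ]
```

View pics/w3.png

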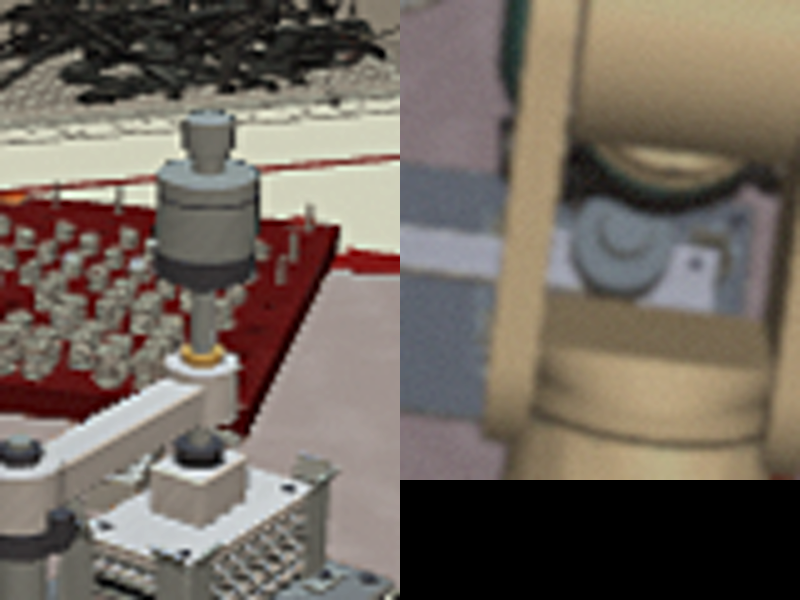

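The weight stands upright, flush and centred on the pan. The foot is on the boss, the plate is flat and the gripper is clear. Handing in.

```bash
python3 -c "
from bench import *
print(close_job())"
```

```text
the job is handed in; nothing more can be done
None
```

The press is set up for curing, and I handed the job in at about 31.6 s of the 61 s; `close_job()` gives no verdict.

**What I did**
- **Plate:** I lowered it between the guides, felt the pile at about 65 mm above the bench with roughly 17 N at most, and let go.
- **Arm:** I dragged it by the pan to its stop, where it resisted with about 29 N.
- **Spindle:** I drew it down until it stopped dead on the boss at about 35 N.
- **Weight:** I set the grey larger weight on the pan by feel. The tool force went from −6.4 N to about +7 N on contact, then I opened the fingers slowly.

**Last checks:** The final pictures show the plate flat between the guides, the foot on the boss and the weight upright and centred on the pan. The gripper was clear, with forces near zero. I never worked near the small weight, jar, bottle or purple look-alike, but I did not re-measure them at the end.

**What disagreed:**
- **Tool height:** The reported tool height was about 3 cm lower than the finger tips in the pictures, and my first grasp closed on air. After that I worked with heights relative to contact, and those agreed with the pictures.
- **Side force:** Seating the plate also gave a side force of about 11 N. The contact height was the same after a 2 mm shift, so I took it as friction on the pile.
- **Picture budget:** I viewed about 16 pictures, over the budget of 10 and the one or two extra allowed.

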